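Fit the last tin loaf into the packed row on the bread board

TASK

Take the fresh tin loaf from the wire cooling rack and fit it into the gap in the middle of the row on the slatted bread board, pushing it in from the front along the deck until it is fully home against the back rail and flush with the others. The loaves in the row have closed up and the gap is too narrow, so ease the neighbours apart, gently enough not to crush their crusts or tip them over. Leave all five standing square and upright against the rail and let go; do not knock the other things on the bench.

Things in the scene. Friction and masses are not known exactly. Their poses are not given: they have to be found in the camera images.
- board: fixed slatted wooden bread board, sizes in mm. Origin: centre of its underside; x points from its open front to the back rail, y to the left, z up. Deck top at z = 36, from x = -107 to +90. Rail: inner face x = +90, top 42 above the deck. End boards: inner faces y = +142.5 and -142.5, tops 62 above the deck; corner angles up to z = 112
- row_home (a point): point on the board's middle line, at x = 30, y = 0, z = 83.5 of the board: where the centre of a loaf lies along x and z when it is home, back end on the rail (front end at x = -30). The row's loaves lie lengthwise along x, backs within 4 of the rail, two each side of the gap; the deck before them is free. Axes as the board's
- row_gap (a point): point on the deck at the row's front line (board x = -30, y = 0, z = 36), near the gap. The gap starts 35 to 48 wide; small uneven spaces lie between the loaves and end boards. With all five in, about 4 is left over in the whole row; the place made can lie 9 either side of y = 0. Easing two loaves along takes 2 to 6 N, then it turns hard at the end board
- loaf_mid (a point): the fresh tin loaf, the long one on the cooling rack (the round one is not wanted): brown, domed crown, flat base, 120 long, 56 wide, 95 high, flat upright sides up to 65, upright edges rounded by 8, 0.21 to 0.34 kg, rigid. Point: its centre, half-way up (47.5 above its underside). x along its length, y across, z up; ends alike
- row_a_mid (a point): one of four tin loaves standing in the row, shaped like the fresh loaf: 120 long, 95 high, upright edges rounded by 8, 0.18 to 0.36 kg, but hand-moulded: each is 48 to 60 wide, and which stands where changes. Point: its centre, half-way up (47.5). x along its length, y across, z up. More than 22 N on it breaks its crust; it tips if pushed high up
- row_b_mid (a point): one of four tin loaves standing in the row, shaped like the fresh loaf: 120 long, 95 high, upright edges rounded by 8, 0.18 to 0.36 kg, but hand-moulded: each is 48 to 60 wide, and which stands where changes. Point: its centre, half-way up (47.5). x along its length, y across, z up. More than 22 N on it breaks its crust; it tips if pushed high up
- row_c_mid (a point): one of four tin loaves standing in the row, shaped like the fresh loaf: 120 long, 95 high, upright edges rounded by 8, 0.18 to 0.36 kg, but hand-moulded: each is 48 to 60 wide, and which stands where changes. Point: its centre, half-way up (47.5). x along its length, y across, z up. More than 22 N on it breaks its crust; it tips if pushed high up
- row_d_mid (a point): one of four tin loaves standing in the row, shaped like the fresh loaf: 120 long, 95 high, upright edges rounded by 8, 0.18 to 0.36 kg, but hand-moulded: each is 48 to 60 wide, and which stands where changes. Point: its centre, half-way up (47.5). x along its length, y across, z up. More than 22 N on it breaks its crust; it tips if pushed high up
- rack: the fixed wire cooling rack, 200 (x) by 300 (y), its top 22 above the bench. Origin: centre of its underside
- boule: round loaf, 104 across, 67 high, on the cooling rack beside the fresh loaf; to be left alone. Origin: centre of its underside
- tin: empty steel baking tin, 140 by 85 by 75 high, on the bench; to be left alone. Origin: centre of its underside
- brush: wooden pastry brush lying on the bench; to be left alone
- scraper: steel dough scraper, 150 wide, lying on the bench; to be left alone
- pin: wooden rolling pin, 400 long, lying behind the board; to be left alone
- jar: glass jar, 80 across, 120 high; to be left alone. Origin: centre of its underside
- bowl: aluminium bowl, 170 across, 75 high; to be left alone. Origin: centre of its underside
Not all that is in view belongs to the job. What is shaped like the part that bears loaf_mid but turquoise is not meant. Leave any turquoise look-alike of the part that bears row_b_mid alone.

How it is judged:
By the outcome, as a careful person would: the job done as asked, in the order asked, and still so for the second after the job is handed in, with the robot touching nothing.
It also fails if it takes over 72 s, if anything falls off the work surface, if the arm or the gripper's body presses on something with over 40 N, if the wrist force passes 120 N, or if a joint passes its speed limit or range.

ROBOT

A 7-joint arm with a two-finger parallel gripper is mounted at the origin on the work surface. World frame = base frame: x ahead of the robot, y to its left, z up, the work surface at z = 0. Lengths are in m, angles in rad, forces in N, time in s.
With the tool pointing down it reaches from about 0.4 to 0.875 m from the base axis. Payload 19.3 kg.
Tool frame: the origin (TCP) lies at the very end of the fingers, on their centre line; the grasp point (between the pads) lies 19 mm behind it; z points along the fingers, y is the line along which they close (so a half turn about z gives the same grasp; the last joint's range is limited). The gripper opens to 85 mm and grips with 20 to 120 N. Pads are 22 mm wide; open, the fingers measure 114 mm over their backs; the gripper's body (76 mm by 85 mm) begins 54 mm behind the grasp point. The pads swing forward as they close: fully open they stand 13 mm farther back than shut.
Start: joints at [-1.232, 0.521, -0.036, 1.599, 0.021, 1.021, -0.113], TCP at [0.248, 0.573, 0.231] pointing down, gripper open.
Joint ranges: [-2.91, 2.91], [-0.3, 2.13], [-1.5, 1.42], [0.17, 2.43], [-1.26, 4.41], [0.16, 1.93], [-2.52, 2.52]. Speed limits (rad/s): [1.89, 1.89, 2.39, 2.39, 3.01, 3.01, 3.01].

INTERFACE

Orientations are given as [roll, pitch, yaw] about the fixed x, y, z axes, in that order (R = Rz(yaw) Ry(pitch) Rx(roll)).
In Python, from workcell import monitor, optics, job_done gives the robot as it stands.
- The arm moves only by the shell command python3 -m handwheel 'ROWS' [FORCE]. ROWS is JSON, a list of rows, each an object of numbers: "dx", "dy", "dz": the shift along the tool's x, y, z in cm; "wx", "wy", "wz": the turn, a rotation vector about the tool's x, y, z in rad; "claw": the opening in per cent of the stroke, from 0 (shut) to 100 (fully open). A call has 1 to 8 rows; each row shifts and turns the commanded pose from where the row before left it, along the tool's axes as they then stand; what a row does not reach is not made up. A row lasts 1/8 s, in which the tool goes at most 62.5 mm and 10.7 degrees, less where a joint would pass 70% of its speed; a pose out of reach is approached as far as the arm can. A call with a gripper value outside its range is refused whole. The fingers move at their own pace and stop on an object; FORCE is the grip in N (left out, the last holds). Time passes only in rows, so rows that do not move let the fingers close. It gives the time, the measured TCP pose, the force, the opening and the grip force at its end, in the units of the state.
- monitor.observe(): the state, without advancing time (a new reading comes with each control period).
- optics.grab_frame(name): name is "scene" or "top" or "wrist"; returns a dict with "frame" (420x560x3 uint8, blue, green, red), "fovy" (degrees; the focal length in pixels is half the picture's height over the tangent of half this angle, whatever the lens; pixels are square), "cx", "cy" (the principal point, pixels), "R" (3x3) and "t" (3): a world point X has camera coordinates R X + t. Camera axes: x right, y down, z forward; pixel columns grow to the right and rows downward; lengths in m; the calibration is good to about 2 mm. The wrist camera is an equidistant fisheye: a pixel r from the principal point sees the ray r / f radians off the axis. A picture is of the moment at which its call begins. There is no depth.
- job_done(): hands the job in; it is judged then, once.
Trained networks look in the newest picture that a camera, given by its name, has taken for a name from the list of things; names that differ only in an ending like _2 or _b are one class to them, and where a whole thing is asked for, a point or a joint stands for the part that bears it (a point fixed in the world has none). Each returns a list of dicts, best first, with "p" (0 to 1); they miss things now and then, are a little off and sometimes report something else, mostly with a low value. They report only what shows in the picture. A call takes as long as a camera call. They do not tell look-alikes from the thing itself.
- optics.masks_of(name, camera): "region" (420x560 bool, what is visible of it) and "rect" ([left, top, width, height] in pixels, round what is visible of it).
The state is a dict: "clock": time; "qpos": joint angles; "qd": joint speeds; "joint_efforts": joint torques, N m; "position": TCP position; "tool_rot": TCP orientation; "force": force on the tool from outside, world axes, zero at the start; "moment": the same for the moment, N m; "grip_width": finger opening in m; "finger_force": force on a finger pad.
Only numpy, scipy, OpenCV 4.12 (cv2) and the standard library are available. Lean on these libraries where they do the work, as an engineer would, in place of code of your own. Each camera call takes 0.05 s, during which the arm holds its last target. There are 200 camera calls.

## Working session

There is one attempt and no reset: what is moved stays moved. The work goes in short steps, Python scripts to look and compute and a shell command to move; the robot and the scene stay as the last step left them, time stands still between calls to the robot, and variables do not carry over. Pictures are saved under pics/ and viewed, at most 10 in all, crops included, and the job is handed in when it is done.

```bash
mkdir -p pics; python3 - <<'E'
from workcell import monitor, optics
import cv2,numpy as np
s=monitor.observe(); print({k:np.round(v,3) for k,v in s.items()})
for c in ['top','scene']:
    f=optics.grab_frame(c); cv2.imwrite(f'pics/{c}0.png',f['frame']); print(c,f['fovy'],f['cx'],f['cy'],np.round(f['R'],4).tolist(),np.round(f['t'],4))
    for n in ['loaf_mid','row_a_mid','board','rack','boule']:
        for d in optics.masks_of(n,c):
            m=d['region']; ys,xs=np.nonzero(m); print(c,n,round(d['p'],2),d['rect'],xs.mean().round(1),ys.mean().round(1),m.sum())
E
```

```text
{'clock': np.float64(0.0), 'qpos': array([-1.232,  0.522, -0.036,  1.6  ,  0.021,  1.021, -0.113]), 'qd': array([ 0.   ,  0.   , -0.002,  0.002, -0.001, -0.   ,  0.001]), 'joint_efforts': array([-0.0000e+00, -9.2709e+01,  1.9790e+00, -3.6995e+01,  1.8000e-02,
        8.0000e-03,  0.0000e+00]), 'position': array([0.248, 0.573, 0.231]), 'tool_rot': array([-3.14 ,  0.   ,  2.733]), 'force': array([-0.025,  0.735, -0.746]), 'moment': array([-0.021, -0.021, -0.021]), 'finger_force': np.float64(0.0), 'grip_width': np.float64(0.086)}
top 45.65477786700631 270.49631727973974 219.69687477052918 [[-0.0135, -0.9999, 0.0009], [-0.9977, 0.0134, -0.0671], [0.0671, -0.0018, -0.9977]] [0.0766 0.508  1.4733]
top loaf_mid 0.84 [399.6, 222.1, 33.3, 43.5] 416.2 243.4 1037
top loaf_mid 0.62 [384.6, 301.7, 50.1, 34.8] 408.4 315.9 870
top loaf_mid 0.47 [201.6, 142.6, 124.6, 96.4] 263.6 198.6 4648
top row_a_mid 0.62 [236.2, 160.1, 23.6, 42.3] 248.0 178.7 908
top board 0.66 [199.7, 141.1, 128.0, 101.8] 263.1 198.7 4915
top rack 0.83 [338.7, 204.1, 100.1, 71.2] 399.2 248.6 236
top boule 0.79 [344.2, 221.3, 38.7, 35.4] 363.9 235.8 980
scene 55.29784501096205 279.0600348716616 208.80850115319717 [[-0.8811, 0.4727, 0.015], [0.3411, 0.6572, -0.6721], [-0.3275, -0.5871, -0.7403]] [ 0.4114 -0.1958  1.5544]
scene loaf_mid 0.92 [288.1, 106.4, 15.1, 34.4] 294.5 121.0 422
scene loaf_mid 0.63 [231.5, 111.7, 29.1, 32.0] 244.7 127.5 746
scene loaf_mid 0.57 [288.0, 291.5, 31.1, 45.3] 302.6 313.2 1181
scene row_a_mid 0.93 [233.8, 207.1, 44.4, 28.4] 253.8 220.5 673
scene board 0.63 [212.8, 168.4, 97.1, 113.9] 264.9 228.2 3514
scene rack 0.69 [217.3, 130.0, 73.1, 40.7] 257.9 146.2 124
scene boule 0.56 [243.1, 140.7, 28.2, 24.0] 256.4 153.7 549
```

```bash
python3 - <<'E'
import cv2,numpy as np
t=cv2.imread('pics/top0.png')[120:360,180:460]; s=cv2.imread('pics/scene0.png')[80:360,190:350]
t=cv2.resize(t,None,fx=1.75,fy=1.75,interpolation=2); s=cv2.resize(s,(t.shape[0]*160//280*1,t.shape[0]),interpolation=2)
s=s[:, :800-t.shape[1]]
cv2.imwrite('pics/v1.png',np.hstack([t,s]))
t=cv2.imread('pics/top0.png');cv2.imwrite('pics/v2.png',cv2.resize(t[135:245,195:335],(763,600),interpolation=2))
E
```

```text
(no output)
```

View pics/v1.png

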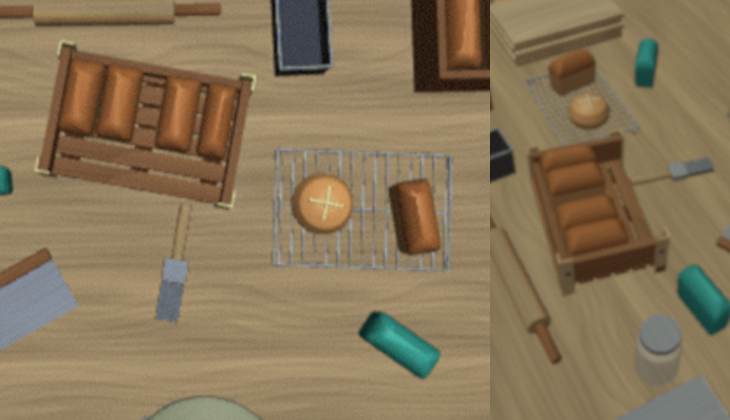

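View pics/v2.png

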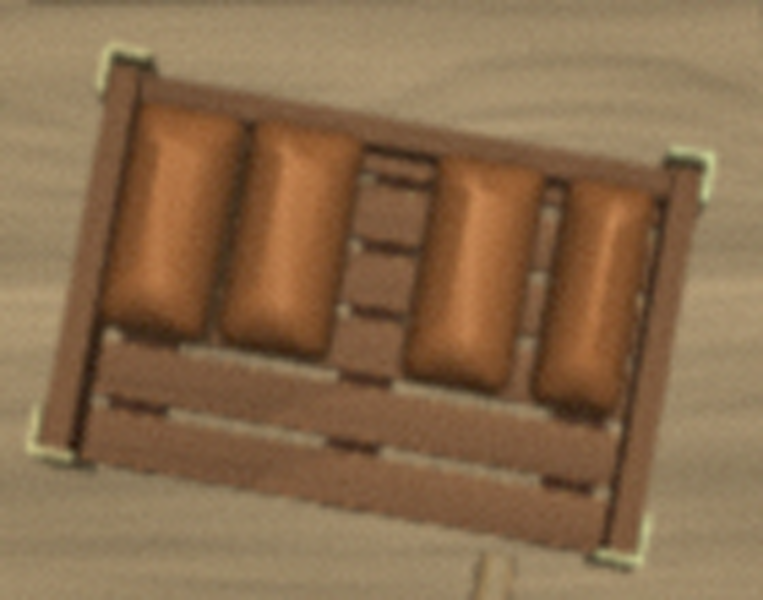

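View pics/top0.png

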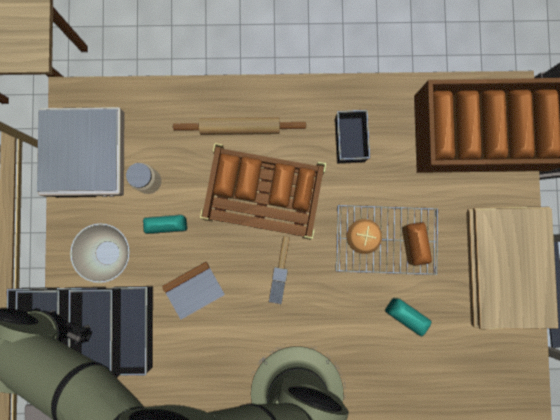

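Candidates for loaf_mid: brown loaf on the rack at top (416,243); turquoise look-alikes at (408,316) and (165,224); boule (365,236); loaves in the side tray (490,125); row loaves (225–305,180). By the description I choose (416,243). The board's gap lies at about (264,183), and the row is closed up.

```bash
cat > h.py <<'E'
import numpy as np,cv2
from workcell import monitor, optics
def ray(f,u,v,fish=False):
    F=f['frame'].shape[0]/2/np.tan(np.radians(f['fovy'])/2)
    x,y=(u-f['cx'])/F,(v-f['cy'])/F
    if fish:
        r=np.hypot(x,y); d=np.array([x*np.sin(r)/r,y*np.sin(r)/r,np.cos(r)])
    else: d=np.array([x,y,1.])
    R=np.array(f['R']); return -R.T@np.array(f['t']), R.T@d
def at(f,u,v,z,fish=False):
    c,d=ray(f,u,v,fish); return c+d*(z-c[2])/d[2]
def proj(f,X,fish=False):
    F=f['frame'].shape[0]/2/np.tan(np.radians(f['fovy'])/2)
    p=np.array(f['R'])@np.asarray(X)+np.array(f['t'])
    if fish:
        r=np.hypot(p[0],p[1]); k=np.arctan2(r,p[2])/r
    else: k=1/p[2]
    return np.array([f['cx']+F*p[0]*k,f['cy']+F*p[1]*k])
def loafpts(z0=0,L=.12,W=.056):
    return [(sx*L/2,sy*W/2) for sx in(-1,1) for sy in (-1,1)]
E
python3 - <<'E'
from h import *
f=optics.grab_frame('top'); img=f['frame']
v2=lambda x,y:(195+x/5.45-.4,135+y/5.4545-.4)
C={k:at(f,*v2(*p),.112) for k,p in dict(bl=(103,47),br=(714,150),fr=(638,565),fl=(31,457)).items()}
for k,p in C.items(): print(k,p.round(4))
print('len',np.linalg.norm(C['bl']-C['br']),np.linalg.norm(C['fl']-C['fr']),np.linalg.norm(C['bl']-C['fl']),np.linalg.norm(C['br']-C['fr']))
c=sum(C.values())/4; d=C['bl']+C['br']-C['fl']-C['fr']; e=C['bl']-C['br']+C['fl']-C['fr']
print('c',c,np.degrees(np.arctan2(d[1],d[0])),np.degrees(np.arctan2(-e[0],e[1])))
# inner end board faces top z=.098: 
for nm,p in dict(L1=(138,90),L2=(85,455),R1=(668,190),R2=(608,545)).items(): print(nm,at(f,*v2(*p),.098).round(4))
for nm,p in dict(railL=(145,95),railR=(660,195)).items(): print(nm,at(f,*v2(*p),.078).round(4))
# loaf by HSV mask in rack area
m=[d for d in optics.masks_of('loaf_mid','top') if abs(d['rect'][0]-400)<15 and d['rect'][1]<260][0]['region'].astype(np.uint8)
r=cv2.minAreaRect(np.argwhere(m)[:,::-1].astype(np.float32)); print(r)
b=cv2.boxPoints(r); 
for z in (.07,.087): print(z,[at(f,*q,z)[:2].round(3).tolist() for q in b], at(f,*r[0],z).round(4))
x,y,w,h=395,205,50,70
cv2.imwrite('pics/loaf.png',cv2.resize(img[y:y+h,x:x+w],None,fx=8,fy=8,interpolation=2))
E
```

```text
bl [0.7213 0.228  0.112 ]
br [ 0.6632 -0.0876  0.112 ]
fr [ 0.4493 -0.0443  0.112 ]
fl [0.5089 0.2662 0.112 ]
len 0.32093296363320806 0.31608194094372005 0.21580386300421225 0.21819996273871353
c [0.58565729 0.0905671  0.112     ] -10.833814876748722 -10.643762750252023
L1 [0.7014 0.2114 0.098 ]
L2 [0.5105 0.2401 0.098 ]
R1 [ 0.645  -0.0648  0.098 ]
R2 [ 0.4603 -0.0301  0.098 ]
railL [0.7028 0.2097 0.078 ]
railR [ 0.6457 -0.0625  0.078 ]
((416.3345031738281, 243.33950805664062), (41.50865936279297, 24.248004913330078), 79.11447143554688)
0.07 [[0.484, -0.304], [0.497, -0.373], [0.379, -0.392], [0.367, -0.323]] [ 0.4317 -0.3481  0.07  ]
0.087 [[0.483, -0.3], [0.496, -0.368], [0.38, -0.386], [0.368, -0.318]] [ 0.4314 -0.3432  0.087 ]
```

View pics/loaf.png

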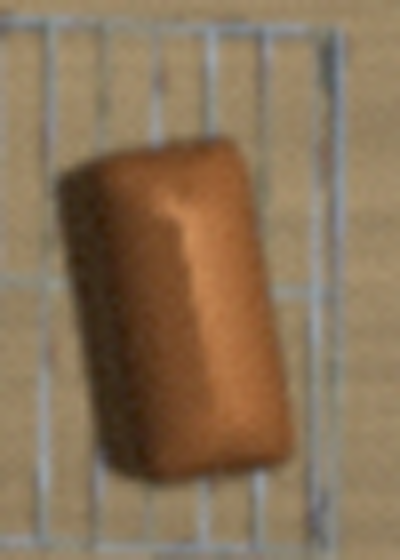

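The crop shows the brown domed tin loaf on the rack, about 120 long and a match for loaf_mid. I'll move towards the board and look with the wrist camera.

```bash
python3 -m handwheel '[{"dx":-4.9,"dy":-2.8,"claw":0},{"dx":-4.9,"dy":-2.8,"claw":0},{"dx":-4.9,"dy":-2.8,"claw":0},{"dx":-4.9,"dy":-2.8,"claw":0},{"dx":-4.9,"dy":-2.8,"claw":0},{"dx":-4.9,"dy":-2.8,"claw":0},{"dx":-4.9,"dy":-2.8,"wz":-0.11,"claw":0},{"dx":-4.9,"dy":-2.8,"wz":-0.11,"claw":0}]' 20
python3 - <<'E'
from h import *
f=optics.grab_frame('wrist'); cv2.imwrite('pics/w1.png',f['frame']); s=monitor.observe()
print(s['position'],s['tool_rot'],np.round(s['qpos'],2)); print((-np.array(f['R']).T@np.array(f['t'])).round(3),np.round(f['R'],3).tolist(),f['fovy'])
f=optics.grab_frame('top')
v2=lambda x,y:(195+x/5.45-.4,135+y/5.4545-.4)
for p in ((335,250),(345,250),(425,270),(418,290)): print(p,at(f,*v2(*p),.1).round(4))
E
```

```text
[0.24842405 0.57348433 0.23128902] [-3.14155952e+00 -4.67843317e-05  2.73276629e+00] [-1.23  0.52 -0.04  1.6   0.02  1.02 -0.11]
[0.176 0.605 0.374] [[0.397, 0.918, -0.0], [0.873, -0.378, 0.308], [0.282, -0.123, -0.951]] 65.70646984690485
(335, 250) [0.6155 0.1093 0.1   ]
(345, 250) [0.6154 0.1041 0.1   ]
(425, 270) [0.6044 0.0626 0.1   ]
(418, 290) [0.594  0.0664 0.1   ]schema error: expected keys dx, dy, dz, wx, wy, wz, claw
```

View pics/w1.png

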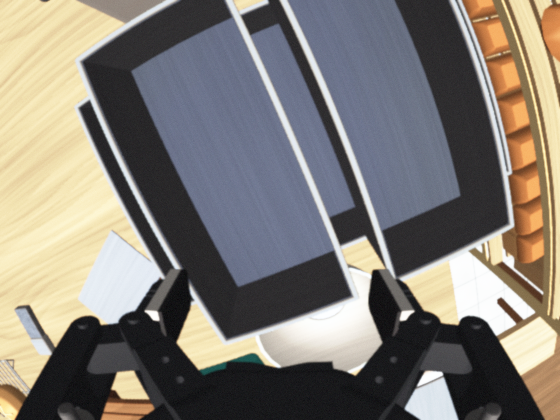

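The frame shows the tray and the fingers at the bottom; the arm has not moved. Every row needs all seven keys.

```bash
python3 -m handwheel '[{"dx":-4.9,"dy":-2.8,"dz":0,"wx":0,"wy":0,"wz":0,"claw":0},{"dx":-4.9,"dy":-2.8,"dz":0,"wx":0,"wy":0,"wz":0,"claw":0},{"dx":-4.9,"dy":-2.8,"dz":0,"wx":0,"wy":0,"wz":0,"claw":0},{"dx":-4.9,"dy":-2.8,"dz":0,"wx":0,"wy":0,"wz":0,"claw":0},{"dx":-4.9,"dy":-2.8,"dz":0,"wx":0,"wy":0,"wz":0,"claw":0},{"dx":-4.9,"dy":-2.8,"dz":0,"wx":0,"wy":0,"wz":0,"claw":0},{"dx":-4.9,"dy":-2.8,"dz":0,"wx":0,"wy":0,"wz":-0.11,"claw":0},{"dx":-4.9,"dy":-2.8,"dz":0,"wx":0,"wy":0,"wz":-0.11,"claw":0}]' 20
python3 - <<'E'
from h import *
f=optics.grab_frame('wrist'); cv2.imwrite('pics/w2.png',f['frame']); s=monitor.observe()
print(s['position'],s['tool_rot'],np.round(s['qpos'],2),s['grip_width']); print((-np.array(f['R']).T@np.array(f['t'])).round(3))
E
```

```text
clock: 1.8
position: [0.5248, 0.2146, 0.2316]
tool_rot: [3.141, 0.0, 2.957]
force: [0.6, 0.9, 0.3]
grip_width: 0.0002
finger_force: 0.0
[0.52958599 0.20751971 0.23159207] [-3.13933017  0.00314507  2.9569327 ] [-0.49  0.43  0.01  1.75 -0.    0.96  0.91] -0.00012710976439342817
[0.448 0.229 0.374]
```

View pics/w2.png

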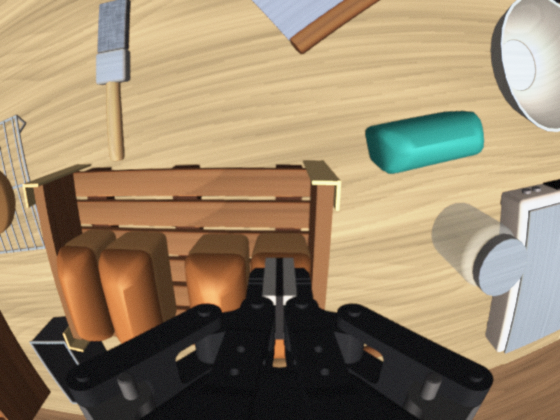

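The wrist picture shows the row from the front: gap between about columns 167 and 188, row 250, and the deck front edge running from (77,171) to (309,168).

```bash
python3 - <<'E'
from h import *
f=optics.grab_frame('wrist')
a=at(f,77,171,.036,1);b=at(f,309,168,.036,1)
print(a.round(4),b.round(4),np.linalg.norm(a-b)); d=b-a; psi=np.arctan2(-d[0],d[1]);print('psi',psi)
for psi in (psi,-.188):
    ux=np.array([np.cos(psi),np.sin(psi),0]); m=(a+b)/2; print('origin',(m+ux*.107).round(4))
for p in ((30,185),(338,181)): print('bracket',at(f,*p,.112,1).round(4))
for p in ((166,235),(190,235)): print('gap deck',at(f,*p,.036,1).round(4))
for p in ((168,270),(187,270)): print('gap top',at(f,*p,.1,1).round(4))
im=f['frame'][150:350,30:330]; cv2.imwrite('pics/w2c.png',cv2.resize(im,(800,533),interpolation=2))
E
```

```text
[ 0.4655 -0.0305  0.036 ] [0.5192 0.241  0.036 ] 0.27672181862233514
psi -0.19523909639168396
origin [0.5973 0.0845 0.036 ]
origin [0.5974 0.0852 0.036 ]
bracket [ 0.4611 -0.0425  0.112 ]
bracket [0.5191 0.259  0.112 ]
gap deck [0.5653 0.0654 0.036 ]
gap deck [0.5702 0.0949 0.036 ]
gap top [0.5804 0.085  0.1   ]
gap top [0.5833 0.1051 0.1   ]
```

View pics/w2c.png

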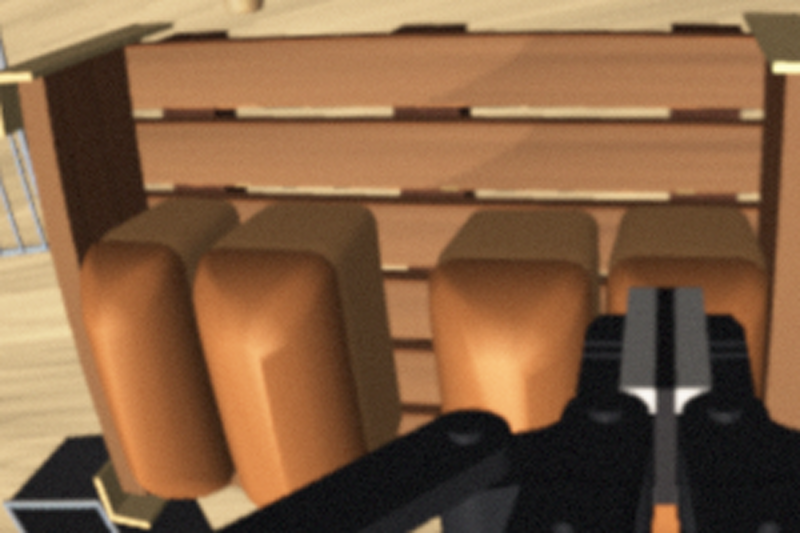

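The crop shows deck corners at about (78,167) and (316,163), and gap edges at deck level at about (171,228) and (206,230).

```bash
python3 - <<'E'
from h import *
f=optics.grab_frame('wrist')
a=at(f,78,166.5,.036,1);b=at(f,316,163.5,.036,1)
d=b-a; psi=np.arctan2(-d[0],d[1]);print('psi',psi,np.linalg.norm(d))
psi=-.19
ux=np.array([np.cos(psi),np.sin(psi),0]);uy=np.array([-ux[1],ux[0],0]); o=(a+b)/2+ux*.107; print('origin',o.round(4))
o=np.array([.588,.0885,0])
B=lambda p:np.round([(p-o)@ux*1e3,(p-o)@uy*1e3],1)
for p in ((171,228),(206,231)): print('gap deck',B(at(f,*p,.036,1)))
g=optics.grab_frame('top'); v2=lambda x,y:(195+x/5.45-.4,135+y/5.4545-.4)
for p in ((345,250),(425,270)): print('gap top',B(at(g,*v2(*p),.1)))
for p in ((138,90),(85,455),(668,190),(608,545)): print('end',B(at(g,*v2(*p),.098)))
for p in ((145,95),(660,195)): print('rail',B(at(g,*v2(*p),.078)))
for p in ((180,345),(275,357),(460,392),(575,415)): print('front',B(at(g,*v2(*p),.09)))
s=monitor.observe(); print(s['position'],B(s['position']),s['tool_rot'])
tgt=o+ux*.03+uy*0; y=s['tool_rot'][2]; dw=tgt-s['position']; print('to',tgt,dw@[np.cos(y),np.sin(y),0],dw@[np.sin(y),-np.cos(y),0])
E
```

```text
psi -0.20501052358808056 0.28132255695472064
origin [0.5901 0.0942 0.036 ]
gap deck [-30.8 -17.4]
gap deck [-27.6  24.5]
gap top [24.  20.5]
gap top [ 21.  -22.3]
end [ 88.2 142.1]
end [-104.7  134.3]
end [  84.9 -139.8]
end [-103.  -140.6]
rail [ 89.9 140.7]
rail [  85.2 -137.3]
front [-39.  97.]
front [-36.4  47. ]
front [-37.5 -51.4]
front [ -38.8 -112.6]
[0.52437614 0.21508896 0.23116184] [-86.4 112.3] [-3.14153333e+00 -1.37034771e-04  2.95016456e+00]
to [0.61746013 0.08283423 0.        ] -0.11654660276760806 -0.11212864176500531
```

```bash
python3 -m handwheel '[{"dx":-3.9,"dy":-3.7,"dz":0,"wx":0,"wy":0,"wz":0,"claw":0},{"dx":-3.9,"dy":-3.7,"dz":0,"wx":0,"wy":0,"wz":0,"claw":0},{"dx":-3.9,"dy":-3.7,"dz":0,"wx":0,"wy":0,"wz":0,"claw":0},{"dx":0,"dy":0,"dz":0,"wx":0,"wy":0,"wz":0.175,"claw":0},{"dx":0,"dy":0,"dz":0,"wx":0,"wy":0,"wz":0.175,"claw":0},{"dx":0,"dy":0,"dz":0,"wx":0,"wy":0,"wz":0.175,"claw":0},{"dx":0,"dy":0,"dz":0,"wx":0,"wy":0,"wz":0.175,"claw":0},{"dx":0,"dy":0,"dz":0,"wx":0,"wy":0,"wz":0.175,"claw":0}]'
python3 -m handwheel '[{"dx":0,"dy":0,"dz":0,"wx":0,"wy":0,"wz":0.175,"claw":0},{"dx":0,"dy":0,"dz":0,"wx":0,"wy":0,"wz":0.175,"claw":0},{"dx":0,"dy":0,"dz":0,"wx":0,"wy":0,"wz":0.175,"claw":0},{"dx":0,"dy":0,"dz":0,"wx":0,"wy":0,"wz":0.175,"claw":0},{"dx":0,"dy":0,"dz":0,"wx":0,"wy":0,"wz":0,"claw":0}]'
cat >> h.py <<'E'
psi=-.19; o=np.array([.588,.0885,0.])
ux=np.array([np.cos(psi),np.sin(psi),0]);uy=np.array([-ux[1],ux[0],0])
B=lambda p:np.round([(p-o)@ux*1e3,(p-o)@uy*1e3,p[2]*1e3],1)
def st():
    s=monitor.observe(); F=s['force']; print('t',round(s['clock'],2),'B',B(s['position']),'rpy',np.round(s['tool_rot'],4),'Fb',np.round([F@ux,F@uy,F[2]],1),'w',round(s['grip_width'],4),'q7',round(s['qpos'][6],2))
E
python3 - <<'E'
from h import *
st(); f=optics.grab_frame('wrist'); cv2.imwrite('pics/w3.png',f['frame'])
E
```

```text
clock: 3.0
position: [0.6175, 0.0868, 0.2313]
tool_rot: [3.141, -0.001, 2.073]
force: [-0.8, -0.5, -0.1]
grip_width: 0.0
finger_force: 0.0
clock: 3.62
position: [0.6175, 0.0867, 0.2312]
tool_rot: [-3.141, -0.0, 1.38]
force: [0.0, 0.7, 0.1]
grip_width: -0.0002
finger_force: 0.0
t 3.62 B [ 29.3   3.8 231.2] rpy [-3.1413 -0.      1.3801] Fb [-0.1  0.7  0.1] w -0.0002 q7 -0.2
```

View pics/w3.png

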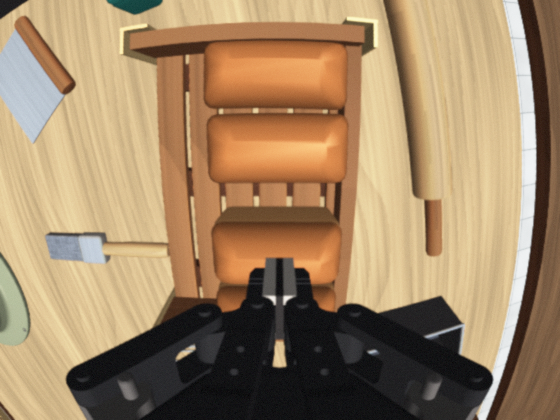

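The picture shows the gap between rows 182 and 222 (crown sides). I'll check the gap centre from it.

```bash
python3 - <<'E'
from h import *
f=optics.grab_frame('wrist')
for p,z in (((278,183),.1),((278,222),.1),((278,207),.036),((278,183),.036)): print(p,z,B(at(f,*p,z,1)))
for p in ((278,47),(345,300)): print(B(at(f,*p,.078,1)))
for p in ((210,75),(210,150),(214,250),(350,75),(347,150),(340,250)): print(B(at(f,*p,.09,1)))
E
```

```text
(278, 183) 0.1 [ 28.9  19.2 100. ]
(278, 222) 0.1 [ 29.  -16.5 100. ]
(278, 207) 0.036 [ 28.8 -22.3  36. ]
(278, 183) 0.036 [28.7  4.5 36. ]
[ 28.6 139.7  78. ]
[ 102.4 -115.5   78. ]
[-30.1 114.   90. ]
[-31.5  47.3  90. ]
[-33.2 -49.4  90. ]
[ 90.9 114.4  90. ]
[90.  47.6 90. ]
[ 89.1 -49.   90. ]
```

```bash
python3 -m handwheel '[{"dx":-0.35,"dy":0,"dz":5,"wx":0,"wy":0,"wz":0,"claw":0},{"dx":0,"dy":0,"dz":4,"wx":0,"wy":0,"wz":0,"claw":0},{"dx":0,"dy":0,"dz":2,"wx":0,"wy":0,"wz":0,"claw":0},{"dx":0,"dy":0,"dz":2,"wx":0,"wy":0,"wz":0,"claw":0},{"dx":0,"dy":0,"dz":1.5,"wx":0,"wy":0,"wz":0,"claw":0},{"dx":0,"dy":0,"dz":1.5,"wx":0,"wy":0,"wz":0,"claw":0},{"dx":0,"dy":0,"dz":0.4,"wx":0,"wy":0,"wz":0,"claw":0}]'
python3 -c "from h import *;st()"
```

```text
clock: 4.6
position: [0.617, 0.0817, 0.0666]
tool_rot: [-3.141, 0.0, 1.378]
force: [-0.2, -0.2, 0.6]
grip_width: -0.0
finger_force: 0.0
t 4.6 B [29.8 -1.2 66.6] rpy [-3.1409e+00  3.0000e-04  1.3779e+00] Fb [-0.2 -0.2  0.6] w -0.0 q7 -0.11
```

```bash
python3 -m handwheel '[{"dx":0.3,"dy":0,"dz":0,"wx":0,"wy":0,"wz":0,"claw":0},{"dx":0.3,"dy":0,"dz":0,"wx":0,"wy":0,"wz":0,"claw":0},{"dx":0.2,"dy":0,"dz":0,"wx":0,"wy":0,"wz":0,"claw":0},{"dx":0.2,"dy":0,"dz":0,"wx":0,"wy":0,"wz":0,"claw":0}]'; python3 -c "from h import *;st()"
python3 -m handwheel '[{"dx":0.1,"dy":0,"dz":0,"wx":0,"wy":0,"wz":0,"claw":0},{"dx":0.1,"dy":0,"dz":0,"wx":0,"wy":0,"wz":0,"claw":0},{"dx":0.1,"dy":0,"dz":0,"wx":0,"wy":0,"wz":0,"claw":0}]'; python3 -c "from h import *;st()"
python3 -m handwheel '[{"dx":0.1,"dy":0,"dz":0,"wx":0,"wy":0,"wz":0,"claw":0},{"dx":0.1,"dy":0,"dz":0,"wx":0,"wy":0,"wz":0,"claw":0}]'; python3 -c "from h import *;st()"
```

```text
clock: 5.1
position: [0.6193, 0.0915, 0.0676]
tool_rot: [3.141, 0.0, 1.378]
force: [-0.5, -3.5, 3.9]
grip_width: 0.0
finger_force: 0.0
t 5.1 B [30.2  8.9 67.6] rpy [3.1413 0.     1.3778] Fb [ 0.2 -3.5  3.9] w 0.0 q7 -0.13
clock: 5.48
position: [0.6198, 0.0943, 0.0673]
tool_rot: [3.142, 0.0, 1.378]
force: [0.0, -3.9, 1.7]
grip_width: 0.0003
finger_force: 0.1
t 5.47 B [30.1 11.7 67.3] rpy [3.1416e+00 1.0000e-04 1.3775e+00] Fb [ 0.7 -3.8  1.7] w 0.0003 q7 -0.13
clock: 5.72
position: [0.62, 0.0963, 0.0671]
tool_rot: [-3.141, 0.0, 1.378]
force: [-0.5, -3.0, 1.0]
grip_width: 0.0
finger_force: 0.0
t 5.72 B [29.9 13.7 67.1] rpy [-3.1412e+00  2.0000e-04  1.3776e+00] Fb [ 0.1 -3.   1. ] w 0.0 q7 -0.14
```

```bash
for i in 1; do :; done
python3 -m handwheel '[{"dx":0.1,"dy":0,"dz":0,"wx":0,"wy":0,"wz":0,"claw":0},{"dx":0.1,"dy":0,"dz":0,"wx":0,"wy":0,"wz":0,"claw":0}]'; python3 -c "from h import *;st()"
python3 -m handwheel '[{"dx":0.1,"dy":0,"dz":0,"wx":0,"wy":0,"wz":0,"claw":0}]' ; python3 -c "from h import *;st()"
```

```text
clock: 5.98
position: [0.6203, 0.0974, 0.0672]
tool_rot: [-3.141, 0.001, 1.377]
force: [-2.3, -10.8, 1.2]
grip_width: 0.0002
finger_force: 0.3
t 5.97 B [30.1 14.8 67.2] rpy [-3.1413e+00  1.2000e-03  1.3771e+00] Fb [ -0.3 -11.    1.2] w 0.0002 q7 -0.14
clock: 6.1
position: [0.6204, 0.0974, 0.0672]
tool_rot: [-3.141, 0.002, 1.376]
force: [-4.6, -15.1, 2.2]
grip_width: 0.0001
finger_force: 0.9
t 6.1 B [30.1 14.9 67.2] rpy [-3.1412e+00  2.2000e-03  1.3765e+00] Fb [ -1.7 -15.7   2.2] w 0.0001 q7 -0.14
```

```bash
python3 -m handwheel '[{"dx":0.1,"dy":0,"dz":0,"wx":0,"wy":0,"wz":0,"claw":0}]' ; python3 -c "from h import *;st()"
```

```text
clock: 6.22
position: [0.6204, 0.0975, 0.0672]
tool_rot: [-3.141, 0.003, 1.376]
force: [-5.7, -20.4, 3.8]
grip_width: 0.0001
finger_force: 1.5
t 6.22 B [30.1 14.9 67.2] rpy [-3.141   0.0033  1.3759] Fb [ -1.8 -21.1   3.8] w 0.0001 q7 -0.14
```

Left side is hard at TCP y≈14.8. Now the right side.

```bash
python3 -m handwheel '[{"dx":-0.6,"dy":0,"dz":0,"wx":0,"wy":0,"wz":0,"claw":0},{"dx":-0.6,"dy":0,"dz":0,"wx":0,"wy":0,"wz":0,"claw":0},{"dx":-0.6,"dy":0,"dz":0,"wx":0,"wy":0,"wz":0,"claw":0},{"dx":-0.4,"dy":0,"dz":0,"wx":0,"wy":0,"wz":0,"claw":0},{"dx":-0.2,"dy":0,"dz":0,"wx":0,"wy":0,"wz":0,"claw":0},{"dx":-0.2,"dy":0,"dz":0,"wx":0,"wy":0,"wz":0,"claw":0}]'; python3 -c "from h import *;st()"
python3 -m handwheel '[{"dx":-0.1,"dy":0,"dz":0,"wx":0,"wy":0,"wz":0,"claw":0},{"dx":-0.1,"dy":0,"dz":0,"wx":0,"wy":0,"wz":0,"claw":0},{"dx":-0.1,"dy":0,"dz":0,"wx":0,"wy":0,"wz":0,"claw":0}]'; python3 -c "from h import *;st()"
```

```text
clock: 6.98
position: [0.6161, 0.0751, 0.0674]
tool_rot: [3.141, -0.0, 1.378]
force: [0.6, 1.1, 0.1]
grip_width: 0.0001
finger_force: 0.2
t 6.97 B [30.1 -7.8 67.4] rpy [ 3.1414e+00 -5.0000e-04  1.3781e+00] Fb [0.4 1.2 0.1] w 0.0001 q7 -0.1
clock: 7.35
position: [0.6153, 0.0719, 0.0673]
tool_rot: [-3.142, -0.0, 1.378]
force: [0.5, 1.4, -0.1]
grip_width: -0.0002
finger_force: 0.2
t 7.35 B [ 30.  -11.1  67.3] rpy [-3.1416 -0.      1.3778] Fb [ 0.2  1.4 -0.1] w -0.0002 q7 -0.1
```

```bash
python3 -m handwheel '[{"dx":-0.1,"dy":0,"dz":0,"wx":0,"wy":0,"wz":0,"claw":0},{"dx":-0.1,"dy":0,"dz":0,"wx":0,"wy":0,"wz":0,"claw":0},{"dx":-0.1,"dy":0,"dz":0,"wx":0,"wy":0,"wz":0,"claw":0},{"dx":-0.1,"dy":0,"dz":0,"wx":0,"wy":0,"wz":0,"claw":0}]'; python3 -c "from h import *;st()"
python3 -m handwheel '[{"dx":-0.1,"dy":0,"dz":0,"wx":0,"wy":0,"wz":0,"claw":0},{"dx":-0.1,"dy":0,"dz":0,"wx":0,"wy":0,"wz":0,"claw":0}]'; python3 -c "from h import *;st()"
```

```text
clock: 7.85
position: [0.6145, 0.0679, 0.0672]
tool_rot: [-3.141, 0.0, 1.378]
force: [1.3, 1.4, 0.3]
grip_width: -0.0001
finger_force: 0.1
t 7.85 B [ 29.9 -15.2  67.2] rpy [-3.1415  0.      1.3777] Fb [1.  1.6 0.3] w -0.0001 q7 -0.09
clock: 8.1
position: [0.6142, 0.0659, 0.0673]
tool_rot: [3.142, -0.0, 1.378]
force: [-0.2, 2.2, 0.1]
grip_width: 0.0001
finger_force: 0.2
t 8.1 B [ 30.  -17.2  67.3] rpy [ 3.1416 -0.      1.3778] Fb [-0.7  2.1  0.1] w 0.0001 q7 -0.09
```

```bash
python3 -m handwheel '[{"dx":-0.1,"dy":0,"dz":0,"wx":0,"wy":0,"wz":0,"claw":0},{"dx":-0.1,"dy":0,"dz":0,"wx":0,"wy":0,"wz":0,"claw":0},{"dx":-0.1,"dy":0,"dz":0,"wx":0,"wy":0,"wz":0,"claw":0}]'; python3 -c "from h import *;st()"
```

```text
clock: 8.48
position: [0.6136, 0.0629, 0.0673]
tool_rot: [3.142, 0.0, 1.378]
force: [1.1, 2.7, -0.4]
grip_width: 0.0001
finger_force: 0.2
t 8.47 B [ 30.  -20.3  67.3] rpy [3.1416 0.     1.3778] Fb [ 0.5  2.8 -0.4] w 0.0001 q7 -0.08
```

```bash
python3 -m handwheel '[{"dx":-0.1,"dy":0,"dz":0,"wx":0,"wy":0,"wz":0,"claw":0},{"dx":-0.1,"dy":0,"dz":0,"wx":0,"wy":0,"wz":0,"claw":0}]'; python3 -c "from h import *;st()"
```

```text
clock: 8.72
position: [0.6132, 0.0612, 0.0673]
tool_rot: [-3.141, -0.0, 1.378]
force: [1.2, 6.2, -1.8]
grip_width: 0.0001
finger_force: 1.6
t 8.72 B [ 29.9 -22.   67.3] rpy [-3.1415e+00 -3.0000e-04  1.3778e+00] Fb [ 0.   6.3 -1.8] w 0.0001 q7 -0.08
```

```bash
python3 -m handwheel '[{"dx":-0.1,"dy":0,"dz":0,"wx":0,"wy":0,"wz":0,"claw":0}]'; python3 -c "from h import *;st()"
```

```text
clock: 8.85
position: [0.6132, 0.0612, 0.0673]
tool_rot: [3.142, -0.001, 1.378]
force: [2.5, 10.4, -2.0]
grip_width: -0.0003
finger_force: 2.6
t 8.85 B [ 29.9 -22.   67.3] rpy [ 3.1415e+00 -1.3000e-03  1.3785e+00] Fb [ 0.4 10.7 -2. ] w -0.0003 q7 -0.08
```

Right side is hard at −22.0, so the place is centred at y≈−3.6 and is about 60 wide. I'll rise and go to the loaf.

```bash
python3 -m handwheel '[{"dx":0.6,"dy":0,"dz":0,"wx":0,"wy":0,"wz":0,"claw":0},{"dx":0.6,"dy":0,"dz":-1,"wx":0,"wy":0,"wz":0,"claw":0},{"dx":0.6,"dy":0,"dz":-4,"wx":0,"wy":0,"wz":0,"claw":0},{"dx":0,"dy":0,"dz":-5,"wx":0,"wy":0,"wz":0,"claw":0},{"dx":0,"dy":0,"dz":-5,"wx":0,"wy":0,"wz":0,"claw":0},{"dx":-1.8,"dy":0,"dz":-4,"wx":0,"wy":0,"wz":0,"claw":100},{"dx":-5.6,"dy":-1.8,"dz":0,"wx":0,"wy":0,"wz":0,"claw":100},{"dx":-5.6,"dy":-1.8,"dz":0,"wx":0,"wy":0,"wz":0,"claw":100}]'
python3 -m handwheel '[{"dx":-5.6,"dy":-1.8,"dz":0,"wx":0,"wy":0,"wz":0,"claw":100},{"dx":-5.6,"dy":-1.8,"dz":0,"wx":0,"wy":0,"wz":0,"claw":100},{"dx":-5.6,"dy":-1.8,"dz":0,"wx":0,"wy":0,"wz":0,"claw":100},{"dx":-5.6,"dy":-1.8,"dz":0,"wx":0,"wy":0,"wz":0,"claw":100},{"dx":-5.6,"dy":-1.8,"dz":0,"wx":0,"wy":0,"wz":0,"claw":100},{"dx":-5.6,"dy":-1.8,"dz":0,"wx":0,"wy":0,"wz":0,"claw":100},{"dx":0,"dy":0,"dz":0,"wx":0,"wy":0,"wz":0.17,"claw":100},{"dx":0,"dy":0,"dz":0,"wx":0,"wy":0,"wz":0.17,"claw":100}]'
python3 -m handwheel '[{"dx":0,"dy":0,"dz":0,"wx":0,"wy":0,"wz":0.17,"claw":100},{"dx":0,"dy":0,"dz":0,"wx":0,"wy":0,"wz":0.17,"claw":100},{"dx":0,"dy":0,"dz":0,"wx":0,"wy":0,"wz":0.17,"claw":100},{"dx":0,"dy":0,"dz":0,"wx":0,"wy":0,"wz":0.17,"claw":100},{"dx":0,"dy":0,"dz":0,"wx":0,"wy":0,"wz":0.2,"claw":100},{"dx":0,"dy":0,"dz":0,"wx":0,"wy":0,"wz":0,"claw":100}]'
python3 - <<'E'
from h import *
st(); f=optics.grab_frame('wrist'); g=optics.grab_frame('top')
s=monitor.observe(); print(s['position'])
cv2.imwrite('pics/w4.png',np.hstack([f['frame'][:, 60:500],cv2.resize(g['frame'][130:250,190:335],(360,420*1),interpolation=2)]))
E
```

```text
clock: 9.85
position: [0.5554, -0.0442, 0.2583]
tool_rot: [3.14, -0.0, 1.378]
force: [1.1, -1.1, -0.6]
grip_width: 0.0542
finger_force: 0.0
clock: 10.85
position: [0.385, -0.3528, 0.258]
tool_rot: [3.141, -0.0, 1.03]
force: [-0.7, 1.1, -0.9]
grip_width: 0.0853
finger_force: 0.0
clock: 11.6
position: [0.3859, -0.3518, 0.2577]
tool_rot: [3.141, 0.0, 0.171]
force: [-0.7, -0.6, -0.6]
grip_width: 0.0853
finger_force: 0.0
t 11.6 B [-115.3 -470.6  257.7] rpy [3.1413e+00 2.0000e-04 1.7120e-01] Fb [-0.5 -0.7 -0.6] w 0.0853 q7 -0.35
[ 0.38583899 -0.35186301  0.2575714 ]
```

View pics/w4.png

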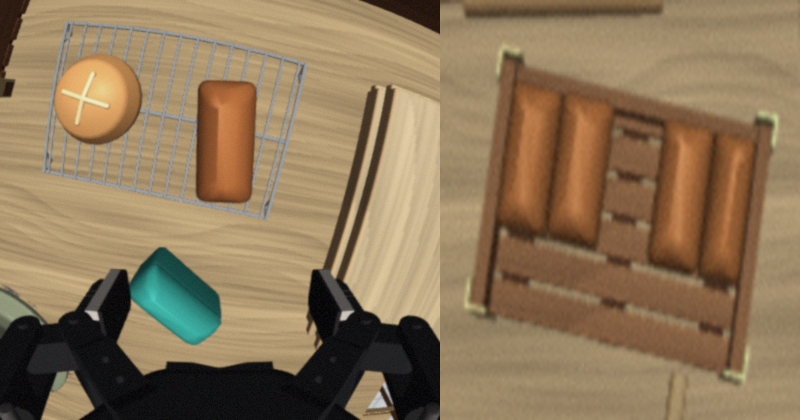

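The row is now spread, with a clear gap at top-crop (630,190). The wrist picture shows the loaf at about (287,141) full-frame, nearly aligned with the tool. I'll fit its pose to the masks.

```bash
python3 - <<'E'
from h import *
from scipy.optimize import minimize
def sil(f,p,fish):
    c,s=np.cos(p[2]),np.sin(p[2]); P=[]
    for z,L,W in ((.022,.12,.056),(.087,.12,.056),(.108,.104,.036),(.117,.09,.015)):
        r=.008 if z<.1 else .002
        for sx in(-1,1):
            for sy in(-1,1):
                for (a,b) in ((r,0),(.3*r,.3*r),(0,r)):
                    x=sx*(L/2-a);y=sy*(W/2-b); P.append(proj(f,[p[0]+c*x-s*y,p[1]+s*x+c*y,z],fish))
    h=cv2.convexHull((np.array(P)*4).astype(np.float32)).astype(np.int32)
    m=np.zeros((1680,2240),np.uint8); cv2.fillConvexPoly(m,h,1); return m
F=[]
for cam in('wrist','top'):
    f=optics.grab_frame(cam); exp=proj(f,[.4315,-.345,.07],cam=='wrist')
    ds=[d for d in optics.masks_of('loaf_mid',cam)]
    d=min(ds,key=lambda d:np.hypot(d['rect'][0]+d['rect'][2]/2-exp[0],d['rect'][1]+d['rect'][3]/2-exp[1]))
    print(cam,d['p'],d['rect'],exp); m=cv2.resize(d['region'].astype(np.uint8),(2240,1680),interpolation=0); F.append((f,m,cam=='wrist'))
def cost(q,FF):
    p=[.43+q[0]/100,-.345+q[1]/100,.16+q[2]/10]; return sum(1-(sil(f,p,w)&m).sum()/(sil(f,p,w)|m).sum() for f,m,w in FF)
for FF in (F[:1],F):
    r=minimize(cost,[0,0,0],args=(FF,),method='Nelder-Mead',options=dict(initial_simplex=[[0,0,0],[1,0,0],[0,1,0],[0,0,1]],maxfev=150))
    q=r.x; p=np.array([.43+q[0]/100,-.345+q[1]/100,.16+q[2]/10]); print(p,r.fun)
s=monitor.observe(); y=s['tool_rot'][2]; t=p[:2]-.045*np.array([np.cos(p[2]),np.sin(p[2])])-s['position'][:2]
print('delta tool cm',100*t@[np.cos(y),np.sin(y)],100*t@[np.sin(y),-np.cos(y)],'wz',y-p[2])
E
```

```text
wrist 0.58 [257.2, 77.6, 59.7, 126.8] [279.86132532 141.87810005]
top 0.97 [403.3, 226.2, 30.0, 37.6] [415.24118491 243.41916295]
[ 0.43359257 -0.35035221  0.14334079] 0.019351794981351422
[ 0.43281131 -0.35072414  0.14560513] 0.18069065764355052
delta tool cm 0.1647226430177676 0.5579794021092571 wz 0.02638000009053504
```

```bash
python3 -m handwheel '[{"dx":0.2,"dy":0.55,"dz":5,"wx":0,"wy":0,"wz":0.027,"claw":100},{"dx":0,"dy":0,"dz":5,"wx":0,"wy":0,"wz":0,"claw":100},{"dx":0,"dy":0,"dz":4,"wx":0,"wy":0,"wz":0,"claw":100},{"dx":0,"dy":0,"dz":3,"wx":0,"wy":0,"wz":0,"claw":100},{"dx":0,"dy":0,"dz":2,"wx":0,"wy":0,"wz":0,"claw":100},{"dx":0,"dy":0,"dz":1.8,"wx":0,"wy":0,"wz":0,"claw":100},{"dx":0,"dy":0,"dz":0,"wx":0,"wy":0,"wz":0,"claw":100}]'
python3 -m handwheel '[{"dx":0,"dy":0,"dz":0,"wx":0,"wy":0,"wz":0,"claw":0},{"dx":0,"dy":0,"dz":0,"wx":0,"wy":0,"wz":0,"claw":0},{"dx":0,"dy":0,"dz":0,"wx":0,"wy":0,"wz":0,"claw":0},{"dx":0,"dy":0,"dz":0,"wx":0,"wy":0,"wz":0,"claw":0},{"dx":0,"dy":0,"dz":0,"wx":0,"wy":0,"wz":0,"claw":0},{"dx":0,"dy":0,"dz":0,"wx":0,"wy":0,"wz":0,"claw":0}]' 25
python3 -c "from h import *;st();print(monitor.observe()['position'])"
```

```text
clock: 12.78
position: [0.3883, -0.3569, 0.0486]
tool_rot: [-3.141, 0.001, 0.144]
force: [-1.0, -0.3, -0.1]
grip_width: 0.0855
finger_force: 0.0
clock: 13.52
position: [0.3891, -0.3572, 0.0501]
tool_rot: [3.141, -0.001, 0.144]
force: [-1.5, 1.0, 6.1]
grip_width: 0.0558
finger_force: 26.1
t 13.53 B [-111.2 -475.3   50.1] rpy [ 3.1409e+00 -1.0000e-03  1.4360e-01] Fb [-1.6  0.7  6.1] w 0.0558 q7 -0.13
[ 0.38905969 -0.35723027  0.05013185]
```

```bash
python3 -m handwheel '[{"dx":0,"dy":0,"dz":-0.5,"wx":0,"wy":0,"wz":0,"claw":0},{"dx":0,"dy":0,"dz":-1.5,"wx":0,"wy":0,"wz":0,"claw":0},{"dx":0,"dy":0,"dz":-3,"wx":0,"wy":0,"wz":0,"claw":0},{"dx":0,"dy":0,"dz":-4,"wx":0,"wy":0,"wz":0,"claw":0},{"dx":0,"dy":0,"dz":-4,"wx":0,"wy":0,"wz":0,"claw":0},{"dx":0,"dy":0,"dz":-2,"wx":0,"wy":0,"wz":0,"claw":0},{"dx":0,"dy":0,"dz":0,"wx":0,"wy":0,"wz":0,"claw":0}]' 35
python3 -c "from h import *;st()"
```

```text
clock: 14.4
position: [0.3891, -0.3573, 0.2009]
tool_rot: [3.14, -0.002, 0.143]
force: [-0.7, 0.7, -3.6]
grip_width: 0.0557
finger_force: 38.3
t 14.4 B [-111.1 -475.3  200.9] rpy [ 3.1402e+00 -2.2000e-03  1.4340e-01] Fb [-0.8  0.5 -3.6] w 0.0557 q7 -0.3
```

```bash
python3 -m handwheel '[{"dx":0.8,"dy":-3,"dz":0,"wx":0,"wy":0,"wz":0,"claw":0},{"dx":1.5,"dy":-5.5,"dz":0,"wx":0,"wy":0,"wz":0,"claw":0},{"dx":1.5,"dy":-5.7,"dz":0,"wx":0,"wy":0,"wz":0,"claw":0},{"dx":1.5,"dy":-5.7,"dz":0,"wx":0,"wy":0,"wz":0,"claw":0},{"dx":1.5,"dy":-5.7,"dz":0,"wx":0,"wy":0,"wz":0,"claw":0},{"dx":1.5,"dy":-5.7,"dz":0,"wx":0,"wy":0,"wz":0,"claw":0},{"dx":1.5,"dy":-5.7,"dz":0,"wx":0,"wy":0,"wz":0,"claw":0},{"dx":1.5,"dy":-5.5,"dz":0,"wx":0,"wy":0,"wz":0,"claw":0}]'
python3 -m handwheel '[{"dx":1,"dy":-3.2,"dz":0,"wx":0,"wy":0,"wz":0,"claw":0},{"dx":0,"dy":0,"dz":0,"wx":0,"wy":0,"wz":0.11,"claw":0},{"dx":0,"dy":0,"dz":0,"wx":0,"wy":0,"wz":0.113,"claw":0},{"dx":0,"dy":0,"dz":0,"wx":0,"wy":0,"wz":0.11,"claw":0},{"dx":0,"dy":0,"dz":0,"wx":0,"wy":0,"wz":0,"claw":0},{"dx":0,"dy":0,"dz":0,"wx":0,"wy":0,"wz":0,"claw":0}]'
python3 - <<'E'
from h import *
st(); f=optics.grab_frame('wrist')
for d in optics.masks_of('loaf_mid','wrist')+optics.masks_of('row_a_mid','wrist'): print(round(d['p'],2),d['rect'])
cv2.imwrite('pics/w5.png',f['frame'])
g=optics.grab_frame('scene'); cv2.imwrite('pics/s5.png',g['frame'])
E
```

```text
clock: 15.4
position: [0.4392, 0.0818, 0.1989]
tool_rot: [3.141, 0.001, 0.144]
force: [0.8, -0.4, -2.9]
grip_width: 0.0553
finger_force: 38.7
clock: 16.15
position: [0.4449, 0.1127, 0.199]
tool_rot: [3.141, 0.0, -0.187]
force: [0.9, -0.4, -3.1]
grip_width: 0.0556
finger_force: 38.9
t 16.15 B [-145.1   -3.2  199. ] rpy [ 3.1411e+00  5.0000e-04 -1.8720e-01] Fb [ 0.9 -0.2 -3.1] w 0.0556 q7 -1.52
0.86 [542.0, 247.8, 15.1, 47.4]
0.84 [191.1, 31.4, 170.1, 332.4]
0.57 [161.6, 1.0, 88.1, 70.6]
```

```bash
python3 -m handwheel '[{"dx":0,"dy":0.04,"dz":3,"wx":0,"wy":0,"wz":0,"claw":0},{"dx":0,"dy":0,"dz":4,"wx":0,"wy":0,"wz":0,"claw":0},{"dx":0,"dy":0,"dz":3,"wx":0,"wy":0,"wz":0,"claw":0},{"dx":0,"dy":0,"dz":2,"wx":0,"wy":0,"wz":0,"claw":0},{"dx":0,"dy":0,"dz":1,"wx":0,"wy":0,"wz":0,"claw":0},{"dx":0,"dy":0,"dz":0.2,"wx":0,"wy":0,"wz":0.003,"claw":0},{"dx":0,"dy":0,"dz":0,"wx":0,"wy":0,"wz":0,"claw":0},{"dx":0,"dy":0,"dz":0,"wx":0,"wy":0,"wz":0,"claw":0}]'
python3 - <<'E'
from h import *
st(); f=optics.grab_frame('wrist'); cv2.imwrite('pics/w6.png',f['frame'])
# where neighbours' front corners should appear / edge profile at deck in gap
hsv=cv2.cvtColor(f['frame'],cv2.COLOR_BGR2HSV)
for x in (-25,0,30,60):
    print(x,[ (y,proj(f,o+ux*x/1e3+uy*y/1e3+[0,0,.09],1).round(0).tolist()) for y in (-34,-3.6,26)])
E
```

```text
clock: 17.35
position: [0.4454, 0.1126, 0.0678]
tool_rot: [-3.141, -0.001, -0.192]
force: [-0.1, 0.1, -4.0]
grip_width: 0.0556
finger_force: 38.8
t 17.35 B [-144.6   -3.2   67.8] rpy [-3.1411e+00 -7.0000e-04 -1.9240e-01] Fb [-0.1  0.1 -4. ] w 0.0556 q7 -1.29
-25 [(-34, [361.0, 8.0]), (-3.6, [279.0, 4.0]), (26, [199.0, 8.0])]
0 [(-34, [358.0, -48.0]), (-3.6, [279.0, -52.0]), (26, [202.0, -48.0])]
30 [(-34, [354.0, -104.0]), (-3.6, [279.0, -108.0]), (26, [206.0, -104.0])]
60 [(-34, [348.0, -148.0]), (-3.6, [279.0, -153.0]), (26, [211.0, -148.0])]
```

```bash
python3 -m handwheel '[{"dx":0,"dy":0.03,"dz":0.2,"wx":0,"wy":0,"wz":0,"claw":0},{"dx":0.5,"dy":0,"dz":0,"wx":0,"wy":0,"wz":0,"claw":0},{"dx":0.5,"dy":0,"dz":0,"wx":0,"wy":0,"wz":0,"claw":0},{"dx":0.3,"dy":0,"dz":0,"wx":0,"wy":0,"wz":0,"claw":0},{"dx":0.3,"dy":0,"dz":0,"wx":0,"wy":0,"wz":0,"claw":0}]'
python3 -c "from h import *;st()"
python3 -m handwheel '[{"dx":0.4,"dy":0,"dz":0,"wx":0,"wy":0,"wz":0,"claw":0},{"dx":0.4,"dy":0,"dz":0,"wx":0,"wy":0,"wz":0,"claw":0}]'
python3 -c "from h import *;st()"
```

```text
clock: 18.02
position: [0.461, 0.1089, 0.0653]
tool_rot: [3.141, 0.0, -0.193]
force: [0.9, 0.1, -3.2]
grip_width: 0.0556
finger_force: 38.8
t 18.02 B [-128.6   -3.9   65.3] rpy [ 3.1415  0.     -0.1929] Fb [ 0.8  0.2 -3.2] w 0.0556 q7 -1.29
clock: 18.27
position: [0.4689, 0.1075, 0.0653]
tool_rot: [-3.142, -0.0, -0.193]
force: [-0.1, 1.5, -3.2]
grip_width: 0.0555
finger_force: 38.8
t 18.27 B [-120.6   -3.8   65.3] rpy [-3.1415 -0.     -0.1927] Fb [-0.4  1.5 -3.2] w 0.0555 q7 -1.29
```

```bash
python3 -m handwheel '[{"dx":0.5,"dy":0,"dz":0,"wx":0,"wy":0,"wz":0,"claw":0},{"dx":0.5,"dy":0,"dz":0,"wx":0,"wy":0,"wz":0,"claw":0},{"dx":0.5,"dy":0,"dz":0,"wx":0,"wy":0,"wz":0,"claw":0}]'
python3 -c "from h import *;st()"
```

```text
clock: 18.65
position: [0.4837, 0.1046, 0.0653]
tool_rot: [3.142, -0.0, -0.193]
force: [0.2, -0.6, -2.6]
grip_width: 0.0559
finger_force: 38.8
t 18.65 B [-105.5   -3.9   65.3] rpy [ 3.1415 -0.     -0.1928] Fb [ 0.3 -0.5 -2.6] w 0.0559 q7 -1.29
```

```bash
python3 -m handwheel '[{"dx":0.5,"dy":0,"dz":0,"wx":0,"wy":0,"wz":0,"claw":0},{"dx":0.5,"dy":0,"dz":0,"wx":0,"wy":0,"wz":0,"claw":0},{"dx":0.5,"dy":0,"dz":0,"wx":0,"wy":0,"wz":0,"claw":0},{"dx":0.5,"dy":0,"dz":0,"wx":0,"wy":0,"wz":0,"claw":0}]'
python3 -c "from h import *;st()"
python3 -m handwheel '[{"dx":0.5,"dy":0,"dz":0,"wx":0,"wy":0,"wz":0,"claw":0},{"dx":0.5,"dy":0,"dz":0,"wx":0,"wy":0,"wz":0,"claw":0},{"dx":0.5,"dy":0,"dz":0,"wx":0,"wy":0,"wz":0,"claw":0}]'
python3 -c "from h import *;st()"
```

```text
clock: 19.15
position: [0.5032, 0.1008, 0.0653]
tool_rot: [3.142, 0.0, -0.193]
force: [-0.2, 1.4, -2.5]
grip_width: 0.0556
finger_force: 38.9
t 19.15 B [-85.5  -4.   65.3] rpy [ 3.1415e+00  1.0000e-04 -1.9280e-01] Fb [-0.4  1.3 -2.5] w 0.0556 q7 -1.29
clock: 19.52
position: [0.518, 0.098, 0.0653]
tool_rot: [-3.142, 0.0, -0.193]
force: [-0.6, 1.8, -2.6]
grip_width: 0.0557
finger_force: 38.9
t 19.52 B [-70.6  -3.9  65.3] rpy [-3.1415e+00  1.0000e-04 -1.9260e-01] Fb [-0.9  1.6 -2.6] w 0.0557 q7 -1.29
```

```bash
python3 -m handwheel '[{"dx":0.5,"dy":0,"dz":0,"wx":0,"wy":0,"wz":0,"claw":0},{"dx":0.5,"dy":0,"dz":0,"wx":0,"wy":0,"wz":0,"claw":0},{"dx":0.5,"dy":0,"dz":0,"wx":0,"wy":0,"wz":0,"claw":0},{"dx":0.3,"dy":0,"dz":0,"wx":0,"wy":0,"wz":0,"claw":0}]'
python3 -c "from h import *;st()"
python3 -m handwheel '[{"dx":0,"dy":0,"dz":0.15,"wx":0,"wy":0,"wz":0,"claw":0},{"dx":0,"dy":0,"dz":0,"wx":0,"wy":0,"wz":0,"claw":0}]'
python3 -c "from h import *;st()"
```

```text
clock: 20.02
position: [0.5356, 0.0945, 0.0652]
tool_rot: [3.142, 0.0, -0.193]
force: [-0.0, 1.4, -2.9]
grip_width: 0.0556
finger_force: 38.9
t 20.02 B [-52.6  -4.   65.2] rpy [ 3.1416  0.     -0.1928] Fb [-0.3  1.4 -2.9] w 0.0556 q7 -1.3
clock: 20.27
position: [0.5358, 0.0944, 0.0642]
tool_rot: [-3.141, -0.001, -0.193]
force: [0.3, 1.9, 4.7]
grip_width: 0.0558
finger_force: 39.7
t 20.27 B [-52.4  -4.   64.2] rpy [-3.1412e+00 -1.1000e-03 -1.9290e-01] Fb [-0.1  1.9  4.7] w 0.0558 q7 -1.3
```

```bash
python3 -m handwheel '[{"dx":0,"dy":0,"dz":-0.1,"wx":0,"wy":0,"wz":0,"claw":100},{"dx":0,"dy":0,"dz":0,"wx":0,"wy":0,"wz":0,"claw":100},{"dx":0,"dy":0,"dz":0,"wx":0,"wy":0,"wz":0,"claw":100},{"dx":0,"dy":0,"dz":0,"wx":0,"wy":0,"wz":0,"claw":100},{"dx":-1,"dy":0,"dz":0,"wx":0,"wy":0,"wz":0,"claw":100},{"dx":-2,"dy":0,"dz":0,"wx":0,"wy":0,"wz":0,"claw":100},{"dx":-2,"dy":0,"dz":0,"wx":0,"wy":0,"wz":0,"claw":100},{"dx":0,"dy":0,"dz":0,"wx":0,"wy":0,"wz":0,"claw":100}]'
python3 -c "from h import *;st()"
python3 -m handwheel '[{"dx":0,"dy":0,"dz":0,"wx":0,"wy":0,"wz":0,"claw":0},{"dx":0,"dy":0,"dz":0,"wx":0,"wy":0,"wz":0,"claw":0},{"dx":0,"dy":0,"dz":0,"wx":0,"wy":0,"wz":0,"claw":0},{"dx":0,"dy":0,"dz":0,"wx":0,"wy":0,"wz":0,"claw":0},{"dx":0,"dy":0,"dz":0,"wx":0,"wy":0,"wz":0,"claw":0},{"dx":0,"dy":0,"dz":0,"wx":0,"wy":0,"wz":0,"claw":0}]' 20
python3 -c "from h import *;st()"
```

```text
clock: 21.28
position: [0.4847, 0.1046, 0.0648]
tool_rot: [-3.141, 0.001, -0.192]
force: [0.6, -0.2, -0.4]
grip_width: 0.0851
finger_force: 0.0
t 21.27 B [-104.5   -3.7   64.8] rpy [-3.1414e+00  1.2000e-03 -1.9210e-01] Fb [ 0.6 -0.1 -0.4] w 0.0851 q7 -1.29
clock: 22.02
position: [0.4863, 0.1041, 0.0648]
tool_rot: [-3.142, 0.0, -0.193]
force: [-0.4, -0.9, 0.6]
grip_width: 0.0001
finger_force: 0.0
t 22.02 B [-102.8   -3.9   64.8] rpy [-3.1416  0.     -0.1928] Fb [-0.2 -0.9  0.6] w 0.0001 q7 -1.29
```

```bash
python3 -m handwheel '[{"dx":1,"dy":0,"dz":0,"wx":0,"wy":0,"wz":0,"claw":0},{"dx":0.8,"dy":0,"dz":0,"wx":0,"wy":0,"wz":0,"claw":0},{"dx":0.4,"dy":0,"dz":0,"wx":0,"wy":0,"wz":0,"claw":0},{"dx":0.4,"dy":0,"dz":0,"wx":0,"wy":0,"wz":0,"claw":0},{"dx":0.4,"dy":0,"dz":0,"wx":0,"wy":0,"wz":0,"claw":0},{"dx":0.4,"dy":0,"dz":0,"wx":0,"wy":0,"wz":0,"claw":0}]'
python3 -c "from h import *;st()"
python3 -m handwheel '[{"dx":0.4,"dy":0,"dz":0,"wx":0,"wy":0,"wz":0,"claw":0},{"dx":0.4,"dy":0,"dz":0,"wx":0,"wy":0,"wz":0,"claw":0},{"dx":0.4,"dy":0,"dz":0,"wx":0,"wy":0,"wz":0,"claw":0}]'
python3 -c "from h import *;st()"
```

```text
clock: 22.78
position: [0.5197, 0.0976, 0.0647]
tool_rot: [-3.142, 0.0, -0.193]
force: [-0.8, 1.2, -0.8]
grip_width: 0.0001
finger_force: 0.8
t 22.77 B [-68.8  -3.9  64.7] rpy [-3.1415e+00  3.0000e-04 -1.9260e-01] Fb [-1.   1.  -0.8] w 0.0001 q7 -1.29
clock: 23.15
position: [0.5316, 0.0954, 0.0648]
tool_rot: [-3.142, 0.0, -0.193]
force: [-1.8, 2.1, -0.4]
grip_width: 0.0
finger_force: 1.2
t 23.15 B [-56.7  -3.9  64.8] rpy [-3.1415e+00  1.0000e-04 -1.9260e-01] Fb [-2.2  1.8 -0.4] w 0.0 q7 -1.3
```

```bash
python3 -m handwheel '[{"dx":0.4,"dy":0,"dz":0,"wx":0,"wy":0,"wz":0,"claw":0},{"dx":0.3,"dy":0,"dz":0,"wx":0,"wy":0,"wz":0,"claw":0},{"dx":0.2,"dy":0,"dz":0,"wx":0,"wy":0,"wz":0,"claw":0}]'
python3 -c "from h import *;st()"
python3 -m handwheel '[{"dx":0.15,"dy":0,"dz":0,"wx":0,"wy":0,"wz":0,"claw":0},{"dx":0.15,"dy":0,"dz":0,"wx":0,"wy":0,"wz":0,"claw":0}]'
python3 -c "from h import *;st()"
```

```text
clock: 23.52
position: [0.5403, 0.0935, 0.0648]
tool_rot: [-3.142, 0.0, -0.193]
force: [-2.6, 2.1, 1.4]
grip_width: 0.0003
finger_force: 1.7
t 23.52 B [-47.7  -4.1  64.8] rpy [-3.1416e+00  1.0000e-04 -1.9280e-01] Fb [-3.   1.6  1.4] w 0.0003 q7 -1.3
clock: 23.78
position: [0.5432, 0.093, 0.0648]
tool_rot: [3.142, 0.0, -0.193]
force: [-2.9, 2.3, 1.0]
grip_width: 0.0
finger_force: 1.3
t 23.77 B [-44.8  -4.1  64.8] rpy [ 3.1416e+00  1.0000e-04 -1.9270e-01] Fb [-3.2  1.7  1. ] w 0.0 q7 -1.3
```

```bash
python3 -m handwheel '[{"dx":0.1,"dy":0,"dz":0,"wx":0,"wy":0,"wz":0,"claw":0},{"dx":0.1,"dy":0,"dz":0,"wx":0,"wy":0,"wz":0,"claw":0}]'
python3 -c "from h import *;st()"
```

```text
clock: 24.02
position: [0.545, 0.0926, 0.0648]
tool_rot: [3.142, 0.0, -0.193]
force: [-9.9, 2.3, 7.4]
grip_width: 0.0
finger_force: 5.4
t 24.02 B [-43.   -4.1  64.8] rpy [ 3.1416e+00  4.0000e-04 -1.9270e-01] Fb [-10.2   0.4   7.4] w 0.0 q7 -1.3
```

```bash
python3 -m handwheel '[{"dx":0.1,"dy":0,"dz":0,"wx":0,"wy":0,"wz":0,"claw":0}]'
python3 -c "from h import *;st()"
```

```text
clock: 24.15
position: [0.545, 0.0926, 0.0647]
tool_rot: [-3.141, 0.002, -0.193]
force: [-15.0, 3.9, 10.9]
grip_width: 0.0002
finger_force: 7.8
t 24.15 B [-43.   -4.1  64.7] rpy [-3.1414e+00  2.5000e-03 -1.9260e-01] Fb [-15.5   1.   10.9] w 0.0002 q7 -1.3
```

The loaf is home and hard against the rail at TCP x=−43. Next I'll square the neighbours by gently touching each up to the same line.

```bash
python3 -m handwheel '[{"dx":-1.3,"dy":0,"dz":0,"wx":0,"wy":0,"wz":0,"claw":0},{"dx":-1,"dy":0,"dz":0,"wx":0,"wy":0,"wz":0,"claw":0},{"dx":0,"dy":-3,"dz":0,"wx":0,"wy":0,"wz":0,"claw":0},{"dx":0,"dy":-2.9,"dz":0,"wx":0,"wy":0,"wz":0,"claw":0},{"dx":0,"dy":0,"dz":0,"wx":0,"wy":0,"wz":0,"claw":0},{"dx":0.6,"dy":0,"dz":0,"wx":0,"wy":0,"wz":0,"claw":0},{"dx":0.5,"dy":0,"dz":0,"wx":0,"wy":0,"wz":0,"claw":0},{"dx":0.2,"dy":0,"dz":0,"wx":0,"wy":0,"wz":0,"claw":0}]'
python3 -c "from h import *;st()"
python3 -m handwheel '[{"dx":0.2,"dy":0,"dz":0,"wx":0,"wy":0,"wz":0,"claw":0},{"dx":0.1,"dy":0,"dz":0,"wx":0,"wy":0,"wz":0,"claw":0}]'
python3 -c "from h import *;st()"
```

```text
clock: 25.15
position: [0.5481, 0.1514, 0.0649]
tool_rot: [3.141, -0.0, -0.194]
force: [0.7, -0.3, 0.5]
grip_width: 0.0001
finger_force: 0.0
t 25.15 B [-51.1  54.2  64.9] rpy [ 3.1415e+00 -3.0000e-04 -1.9390e-01] Fb [ 0.7 -0.2  0.5] w 0.0001 q7 -1.41
clock: 25.4
position: [0.5507, 0.1515, 0.0648]
tool_rot: [3.142, -0.0, -0.193]
force: [0.4, -0.5, 0.2]
grip_width: 0.0
finger_force: 0.0
t 25.4 B [-48.5  54.8  64.8] rpy [ 3.1416 -0.     -0.193 ] Fb [ 0.5 -0.4  0.2] w 0.0 q7 -1.41
```

```bash
python3 -m handwheel '[{"dx":0.1,"dy":0,"dz":0,"wx":0,"wy":0,"wz":0,"claw":0},{"dx":0.1,"dy":0,"dz":0,"wx":0,"wy":0,"wz":0,"claw":0},{"dx":0.1,"dy":0,"dz":0,"wx":0,"wy":0,"wz":0,"claw":0}]'
python3 -c "from h import *;st()"
python3 -m handwheel '[{"dx":0.1,"dy":0,"dz":0,"wx":0,"wy":0,"wz":0,"claw":0},{"dx":0.1,"dy":0,"dz":0,"wx":0,"wy":0,"wz":0,"claw":0}]'
python3 -c "from h import *;st()"
```

```text
clock: 25.78
position: [0.5535, 0.1511, 0.0648]
tool_rot: [-3.142, 0.0, -0.193]
force: [-0.1, 0.1, -0.2]
grip_width: -0.0002
finger_force: 0.0
t 25.77 B [-45.7  55.   64.8] rpy [-3.1416  0.     -0.1927] Fb [-0.1  0.  -0.2] w -0.0002 q7 -1.41
clock: 26.02
position: [0.5556, 0.1507, 0.0648]
tool_rot: [-3.142, -0.0, -0.193]
force: [-0.8, -0.6, -0.9]
grip_width: -0.0001
finger_force: 0.0
t 26.02 B [-43.6  55.   64.8] rpy [-3.1416 -0.     -0.1927] Fb [-0.6 -0.8 -0.9] w -0.0001 q7 -1.41
```

```bash
python3 -m handwheel '[{"dx":0.1,"dy":0,"dz":0,"wx":0,"wy":0,"wz":0,"claw":0},{"dx":0.05,"dy":0,"dz":0,"wx":0,"wy":0,"wz":0,"claw":0}]'
python3 -c "from h import *;st()"
```

```text
clock: 26.28
position: [0.5565, 0.1505, 0.0647]
tool_rot: [-3.142, 0.001, -0.193]
force: [-6.8, 1.2, 4.3]
grip_width: 0.0004
finger_force: 3.5
t 26.27 B [-42.7  54.9  64.7] rpy [-3.1416e+00  1.2000e-03 -1.9260e-01] Fb [-7.  -0.1  4.3] w 0.0004 q7 -1.41
```

```bash
python3 -m handwheel '[{"dx":-1.2,"dy":0,"dz":0,"wx":0,"wy":0,"wz":0,"claw":0},{"dx":0,"dy":-3,"dz":0,"wx":0,"wy":0,"wz":0,"claw":0},{"dx":0,"dy":-2.7,"dz":0,"wx":0,"wy":0,"wz":0,"claw":0},{"dx":0.5,"dy":0,"dz":0,"wx":0,"wy":0,"wz":0,"claw":0},{"dx":0.2,"dy":0,"dz":0,"wx":0,"wy":0,"wz":0,"claw":0},{"dx":0.2,"dy":0,"dz":0,"wx":0,"wy":0,"wz":0,"claw":0}]'
python3 -c "from h import *;st()"
python3 -m handwheel '[{"dx":0.1,"dy":0,"dz":0,"wx":0,"wy":0,"wz":0,"claw":0},{"dx":0.1,"dy":0,"dz":0,"wx":0,"wy":0,"wz":0,"claw":0}]'
python3 -c "from h import *;st()"
```

```text
clock: 27.02
position: [0.5649, 0.206, 0.0649]
tool_rot: [3.141, -0.0, -0.194]
force: [-1.1, -0.7, 0.9]
grip_width: -0.0003
finger_force: 0.9
t 27.02 B [-44.9 111.   64.9] rpy [ 3.1413e+00 -1.0000e-04 -1.9400e-01] Fb [-0.9 -0.9  0.9] w -0.0003 q7 -1.51
clock: 27.28
position: [0.5668, 0.2062, 0.0648]
tool_rot: [-3.142, 0.0, -0.193]
force: [-2.3, -0.0, 2.1]
grip_width: -0.0001
finger_force: 1.3
t 27.27 B [-43.1 111.6  64.8] rpy [-3.1416e+00  4.0000e-04 -1.9320e-01] Fb [-2.3 -0.5  2.1] w -0.0001 q7 -1.51
```

```bash
python3 -m handwheel '[{"dx":0.1,"dy":0,"dz":0,"wx":0,"wy":0,"wz":0,"claw":0}]'
python3 -c "from h import *;st()"
```

```text
clock: 27.4
position: [0.5675, 0.2063, 0.0648]
tool_rot: [3.142, 0.001, -0.193]
force: [-8.6, 0.3, 6.5]
grip_width: 0.0002
finger_force: 4.1
t 27.4 B [-42.4 111.8  64.8] rpy [ 3.1416e+00  9.0000e-04 -1.9290e-01] Fb [-8.5 -1.3  6.5] w 0.0002 q7 -1.51
```

```bash
python3 -m handwheel '[{"dx":-1.5,"dy":0,"dz":0,"wx":0,"wy":0,"wz":0,"claw":0},{"dx":0,"dy":4,"dz":0,"wx":0,"wy":0,"wz":0,"claw":0},{"dx":0,"dy":5,"dz":0,"wx":0,"wy":0,"wz":0,"claw":0},{"dx":0,"dy":5,"dz":0,"wx":0,"wy":0,"wz":0,"claw":0},{"dx":0,"dy":3.4,"dz":0,"wx":0,"wy":0,"wz":0,"claw":0},{"dx":0.5,"dy":0,"dz":0,"wx":0,"wy":0,"wz":0,"claw":0},{"dx":0.3,"dy":0,"dz":0,"wx":0,"wy":0,"wz":0,"claw":0},{"dx":0.2,"dy":0,"dz":0,"wx":0,"wy":0,"wz":0,"claw":0}]'
python3 -c "from h import *;st()"
python3 -m handwheel '[{"dx":0.1,"dy":0,"dz":0,"wx":0,"wy":0,"wz":0,"claw":0},{"dx":0.1,"dy":0,"dz":0,"wx":0,"wy":0,"wz":0,"claw":0}]'
python3 -c "from h import *;st()"
```

```text
clock: 28.4
position: [0.5298, 0.0376, 0.0647]
tool_rot: [-3.141, -0.0, -0.191]
force: [-0.4, -0.4, -0.1]
grip_width: -0.0001
finger_force: 0.0
t 28.4 B [-47.5 -60.9  64.7] rpy [-3.1415e+00 -1.0000e-04 -1.9110e-01] Fb [-0.3 -0.5 -0.1] w -0.0001 q7 -1.19
clock: 28.65
position: [0.5316, 0.0365, 0.0647]
tool_rot: [3.141, 0.0, -0.192]
force: [0.7, 0.2, -0.1]
grip_width: 0.0
finger_force: 0.0
t 28.65 B [-45.6 -61.7  64.7] rpy [ 3.1415e+00  1.0000e-04 -1.9210e-01] Fb [ 0.7  0.3 -0.1] w 0.0 q7 -1.19
```

```bash
python3 -m handwheel '[{"dx":0.1,"dy":0,"dz":0,"wx":0,"wy":0,"wz":0,"claw":0},{"dx":0.1,"dy":0,"dz":0,"wx":0,"wy":0,"wz":0,"claw":0},{"dx":0.05,"dy":0,"dz":0,"wx":0,"wy":0,"wz":0,"claw":0}]'
python3 -c "from h import *;st()"
```

```text
clock: 29.02
position: [0.5337, 0.0358, 0.0647]
tool_rot: [-3.141, 0.001, -0.193]
force: [-4.5, 2.3, 4.7]
grip_width: -0.0002
finger_force: 2.8
t 29.02 B [-43.3 -62.   64.7] rpy [-3.1414e+00  8.0000e-04 -1.9270e-01] Fb [-4.8  1.4  4.7] w -0.0002 q7 -1.19
```

```bash
python3 -m handwheel '[{"dx":-1.2,"dy":0,"dz":0,"wx":0,"wy":0,"wz":0,"claw":0},{"dx":0,"dy":2.8,"dz":0,"wx":0,"wy":0,"wz":0,"claw":0},{"dx":0,"dy":2.7,"dz":0,"wx":0,"wy":0,"wz":0,"claw":0},{"dx":0.5,"dy":0,"dz":0,"wx":0,"wy":0,"wz":0,"claw":0},{"dx":0.2,"dy":0,"dz":0,"wx":0,"wy":0,"wz":0,"claw":0},{"dx":0.2,"dy":0,"dz":0,"wx":0,"wy":0,"wz":0,"claw":0}]'
python3 -c "from h import *;st()"
python3 -m handwheel '[{"dx":0.1,"dy":0,"dz":0,"wx":0,"wy":0,"wz":0,"claw":0},{"dx":0.05,"dy":0,"dz":0,"wx":0,"wy":0,"wz":0,"claw":0}]'
python3 -c "from h import *;st()"
```

```text
clock: 29.78
position: [0.5207, -0.0169, 0.0647]
tool_rot: [-3.141, 0.0, -0.192]
force: [-0.3, 0.1, -0.0]
grip_width: -0.0
finger_force: 0.0
t 29.77 B [ -46.2 -116.2   64.7] rpy [-3.1414e+00  1.0000e-04 -1.9160e-01] Fb [-0.3  0.1 -0. ] w -0.0 q7 -1.08
clock: 30.02
position: [0.5219, -0.0177, 0.0647]
tool_rot: [-3.142, 0.0, -0.192]
force: [-2.3, 1.5, 0.8]
grip_width: 0.0003
finger_force: 0.8
t 30.02 B [ -44.9 -116.8   64.7] rpy [-3.1416e+00  5.0000e-04 -1.9220e-01] Fb [-2.6  1.1  0.8] w 0.0003 q7 -1.09
```

```bash
python3 -m handwheel '[{"dx":0.1,"dy":0,"dz":0,"wx":0,"wy":0,"wz":0,"claw":0}]'
python3 -c "from h import *;st()"
```

```text
clock: 30.15
position: [0.5229, -0.0181, 0.0647]
tool_rot: [3.142, 0.0, -0.193]
force: [-2.0, -0.4, -0.5]
grip_width: -0.0004
finger_force: 0.4
t 30.15 B [ -43.8 -117.    64.7] rpy [ 3.1415e+00  4.0000e-04 -1.9260e-01] Fb [-1.9 -0.7 -0.5] w -0.0004 q7 -1.09
```

```bash
python3 -m handwheel '[{"dx":0.05,"dy":0,"dz":0,"wx":0,"wy":0,"wz":0,"claw":0}]'
python3 -c "from h import *;st()"
```

```text
clock: 30.28
position: [0.523, -0.0181, 0.0647]
tool_rot: [-3.141, 0.001, -0.193]
force: [-6.4, 3.4, 4.1]
grip_width: -0.0001
finger_force: 3.6
t 30.27 B [ -43.7 -116.9   64.7] rpy [-3.1413e+00  1.2000e-03 -1.9260e-01] Fb [-6.9  2.1  4.1] w -0.0001 q7 -1.09
```

```bash
python3 -m handwheel '[{"dx":-1,"dy":0,"dz":0,"wx":0,"wy":0,"wz":0,"claw":0},{"dx":-2,"dy":0,"dz":-1,"wx":0,"wy":0,"wz":0,"claw":0},{"dx":-1,"dy":0,"dz":-4,"wx":0,"wy":0,"wz":0,"claw":0},{"dx":0,"dy":0,"dz":-5,"wx":0,"wy":0,"wz":0,"claw":0},{"dx":0,"dy":3,"dz":-5,"wx":0,"wy":0,"wz":0,"claw":0},{"dx":0,"dy":5,"dz":-2,"wx":0,"wy":0,"wz":0,"claw":0},{"dx":0,"dy":5,"dz":0,"wx":0,"wy":0,"wz":0,"claw":0},{"dx":0,"dy":5,"dz":0,"wx":0,"wy":0,"wz":0,"claw":0}]'
python3 -m handwheel '[{"dx":0,"dy":5,"dz":0,"wx":0,"wy":0,"wz":0,"claw":0},{"dx":0,"dy":0,"dz":0,"wx":0,"wy":0,"wz":0,"claw":0},{"dx":0,"dy":0,"dz":0,"wx":0,"wy":0,"wz":0,"claw":0}]'
python3 - <<'E'
from h import *
st(); g=optics.grab_frame('top')['frame']; s=optics.grab_frame('scene')['frame']
cv2.imwrite('pics/end.png',np.hstack([cv2.resize(g[130:260,190:335],(450,403),interpolation=2),cv2.resize(s[150:310,190:330],(350,400),interpolation=2)[:403].repeat(1,0) if 0 else cv2.resize(s[150:310,190:330],(350,403),interpolation=2)]))
E
```

```text
clock: 31.28
position: [0.4492, -0.1883, 0.235]
tool_rot: [-3.141, -0.001, -0.192]
force: [1.1, 0.8, -0.0]
grip_width: 0.0001
finger_force: 0.0
clock: 31.65
position: [0.44, -0.2361, 0.2346]
tool_rot: [-3.141, -0.0, -0.193]
force: [0.2, 0.7, -0.5]
grip_width: -0.0001
finger_force: 0.0
t 31.65 B [ -84.1 -346.7  234.6] rpy [-3.141e+00 -1.000e-04 -1.932e-01] Fb [ 0.1  0.7 -0.5] w -0.0001 q7 -0.87
```

View pics/end.png

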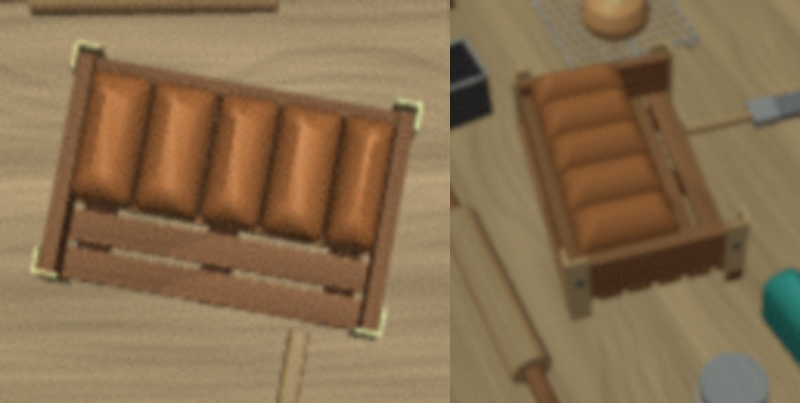

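The last picture shows all five loaves upright, square and flush along the rail, with fronts on one line from (100,200) to (350,245) in the left half. The brush, pin and boule are where they were.

```bash
python3 -c "from workcell import job_done; print(job_done())"
```

```text
the job is handed in; nothing more can be done
None
```

The fresh loaf is in the row, home against the rail and flush with its four upright neighbours, and the job was handed in at about 32 s; the highest push on a row loaf was about 21 N, close to the 22 N crust limit.

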